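Release a batch from the clip feeder with its key switch

TASK

Release a batch of clips from the white bench feeder: first pull its black gate knob all the way out past the click and push it fully home again, then take the red-headed key from its yellow parking block, work it past the sticky pins until it is all the way in the key switch, and turn it a quarter turn clockwise (seen from above) to its stop. The switch springs back, so finish with the gripper still holding the key there, fully in and turned; leave the pot, the pink tray and the loose clip where they are.

Things in the scene. Friction and masses are not known exactly. Their poses are not given: they have to be found in the camera images.
- feeder: White bench feeder, fixed. Origin at the centre of the underside of its chassis (100 mm along its x, 180 along y, 40 high). Clear hopper of green clips on its +x side (x 60 to 150, y -80 to 20 mm, up to 100 mm high); square black key-switch turret (54 x 54 mm, top at 69 mm) on the chassis; the gate knob sticks out of its -y end.
- gate (a joint): Position of the gate knob in m: 0 = home (pushed in), 0.040 = fully out. It slides level along the feeder's -y. An over-centre detent holds it at either end: about 4 to 6 N moves it off an end, and past the middle it snaps on to the other end.
- gate_knob (a point): Centre of the black gate knob, a cylinder 26 mm in diameter, 18 mm long, its axis the feeder's y, 32 mm above the table; moves with the knob. At home it is 139 mm from the feeder's origin along -y, with a 40 mm gap to the chassis (10 mm rod between). Pinch it from above across the feeder's x. Axes as the feeder's.
- keyhole (a point): Centre of the keyhole's mouth in the turret's steel top, 69 mm above the table, 15 mm along -x and 55 mm along +y from the feeder's origin; does not move. Axes as the feeder's: a vertical slot 18 mm long (x), 7 mm wide (y), chamfered 1.5 mm, in a 5 mm plate, in line with the same slot in the cylinder 18 mm further down. The key can turn only when all the way in.
- cylinder (a joint): Turn of the key cylinder under the plate, rad: 0 = rest, in line with the keyhole; grows clockwise seen from above; stop at 1.50. A spring returns it (0.03 N m at rest, 0.1 at the stop), so it must be held. The key has about 0.12 rad of play in it. Two pairs of sticky sprung pins, 9.5 and 13.5 mm below the mouth, resist the last 13 mm of the key with some 5 to 15 N; small twists help.
- key: Key, 67 mm long, 50 g, upright, blade down in the parking block at the start. Origin at the blade's tip, z up, x along its width (a half turn is the same). Bit 16 (x) x 5 mm (y), 0 to 14.5 mm above the tip, its lowest 8 mm tapering to 2.5 mm, 13 mm wide; shank 5.4 mm round; steel shoulder disc 22 mm across at 22 to 27 mm; red bow 34 wide (x), 10 thick (y), at 27 to 67 mm.
- key_shoulder (a point): Underside of the key's shoulder disc, on its axis, 22 mm above the blade's tip: it rests on the keyhole's mouth when the key is all the way in. Axes as the key's.
- key_bow (a point): A good place to pinch the bow, across its 10 mm thickness (the key's y): on the key's axis, 49 mm above the tip, 27 mm above the shoulder. Axes as the key's.
- park: Yellow key parking block on a dark foot, fixed, 56 x 56 mm, top 30 mm above the table; the key hangs loosely in a slot along its x axis with its shoulder on the top: lift it straight up at least 25 mm. Origin at the centre of its underside.
- pot: Bystander: open steel pot, 100 mm across, 65 mm high; origin at the centre of its underside.
- tray: Bystander: pink tray of green clips, 150 x 220 mm, 20 mm high, origin at the centre of its underside.
- clip: Bystander: loose green plastic clip 40 x 22 mm, 18 mm high; origin at the centre of its underside.
Mind the look-alikes: they are no part of the job. Of the things like the key, leave any that is green, purple or turquoise; of the rest the larger one is meant.

How it is judged (in metres and radians):
On the way, in this order (a step that is already met when the one before it is completed fails the run):
1. the gate knob is pulled out (more than 35 of 40 mm) (value of joint gate above 0.035 m), for 0.1 s.
2. the gate knob is pushed home again (within 4 mm) (value of joint gate below 0.004 m), for 0.2 s.
3. the key is all the way in the keyhole (shoulder within 3 mm of the mouth) (z of key_shoulder in the frame of keyhole below 0.003 m and horizontal distance between key_shoulder and keyhole below 0.003 m and angle between key's own z axis and vertical below 0.12 rad and value of joint gate below 0.004 m), for 0.1 s.
4. the key is turned a quarter turn (cylinder past 1.3 rad), fully in (all of step 3 and value of joint cylinder above 1.3 rad), for 0.3 s.
At the end, for the whole second after the job is handed in: The gate knob is home (within 4 mm); the key is upright and all the way in the keyhole (shoulder within 3 mm of the mouth, centred within 3 mm), touching the lock, and held turned by the gripper (cylinder past 1.3 rad, fingers pressing on the key with over 1 N), at rest (all of step 4 and contact force between the fingers and key above 1 N and linear speed of key below 0.03 m/s and contact force between key and feeder above 0.1 N); the arm keeps its last pose, push and grip.
It fails at once if the steel pot is moved more than 30 mm (distance of pot from where it was at the start of the episode above 0.03 m).
It fails at once if the pink tray is moved more than 30 mm (distance of tray from where it was at the start of the episode above 0.03 m).
It fails at once if the loose green clip is moved more than 30 mm (distance of clip from where it was at the start of the episode above 0.03 m).
It also fails if it takes over 64 s, if anything falls off the work surface, if the arm or the gripper's body presses on something with over 40 N, if the wrist force passes 120 N, or if a joint passes its speed limit or range.

ROBOT

A 6-joint arm with a two-finger parallel gripper is mounted at the origin on the work surface. World frame = base frame: x ahead of the robot, y to its left, z up, the work surface at z = 0. Lengths are in m, angles in degrees, forces in N, time in s.
With the tool pointing down it reaches from about 0.375 to 0.925 m from the base axis. Payload 5.7 kg.
Tool frame: the origin (TCP) lies between the finger pads; the fingertips stand 22 mm ahead of it and the grasp point (between the pads) lies 3 mm ahead of it (bot.tips_ahead is the distance from the TCP to the fingertips, in m); z points along the fingers, y is the direction in which the jaws open and shut (so a half turn about z gives the same grasp; the last joint's range is limited). The gripper opens to 88 mm and grips with 3 to 60 N. Pads are 20 mm wide; open, the fingers measure 115 mm over their backs; the gripper's body (75 mm by 178 mm) begins 61 mm behind the grasp point.
Start: joints at [-70.709, 20.558, 86.54, -0, 72.909, -6.595], TCP at [0.262, -0.54, 0.208] pointing down, gripper open.
Joint ranges: [-170.27, 170.27], [-57.76, 135], [12.27, 136.19], [-55.21, 235.2], [11.17, 155.16], [-170.74, 170.74]. Speed limits (degrees/s): [136.94, 136.94, 180, 180, 180, 180].

INTERFACE

Orientations are given as a 3x3 rotation matrix whose columns are the frame's x, y, z axes.
In Python, from station import bot gives the robot as it stands.
- The arm moves only by the tool jog_arm, never from a script. Its argument "commands" is a list of rows, each an object with "hand": the closure in counts, from 0 (fully open) to 255 (shut); "translation": the shift along the tool's x, y, z in m, a list of three; "dr": the turn, a rotation vector about the tool's x, y, z in rad, a list of three. A call has 1 to 8 rows; each row shifts and turns the commanded pose from where the row before left it, along the tool's axes as they then stand; what a row does not reach is not made up. A row lasts 1/8 s, in which the tool goes at most 62.5 mm and 10.7 degrees, less where a joint would pass 70% of its speed; a pose out of reach is approached as far as the arm can. A call with a gripper value outside its range is refused whole. The fingers move at their own pace and stop on an object; "grip_force" is the grip in N (left out, the last holds). Time passes only in rows, so rows that do not move let the fingers close. It gives the time, the measured TCP pose, the force and the opening at its end, in the units of the state.
- bot.get_obs(): the state, without advancing time (a new reading comes with each control period).
- bot.capture(name): name is "scene" or "top"; returns (picture, depth): 384x512x3 uint8, red, green, blue; 384x512 float32, m along the optical axis (not along the pixel's ray), 0 where there is no reading.
- bot.calibration(name): a dict with "intrinsics" (3x3 intrinsics, pixels), "R" (3x3) and "t" (3): a world point X has camera coordinates R X + t. Camera axes: x right, y down, z forward; pixel columns grow to the right and rows downward; lengths in m; the calibration is good to about 2 mm. A picture is of the moment at which its call begins. calibration takes no time and is no camera call.
- bot.finish_job(): hands the job in, once; it reports no verdict.
Trained networks look in the newest picture that a camera, given by its name, has taken for a name from the list of things; names that differ only in an ending like _2 or _b are one class to them, and where a whole thing is asked for, a point or a joint stands for the part that bears it (a point fixed in the world has none). Each returns a list of dicts, best first, with "conf" (0 to 1); they miss things now and then, are a little off and sometimes report something else, mostly with a low value. They report only what shows in the picture. A call takes as long as a camera call. They do not tell look-alikes from the thing itself.
- bot.outline_of(label, camera): "mask" (384x512 bool, what is visible of it) and "rect" ([centre column, centre row, width, height] in pixels, round what is visible of it).
The state is a dict: "t": time; "q": joint angles; "qvel": joint speeds; "effort": joint torques, N m; "eef_pos": TCP position; "ee_rot": TCP orientation; "force": force on the tool from outside, world axes, zero at the start; "wrist_torque": the same for the moment, N m; "opening": finger opening in m.
Only numpy, scipy, OpenCV 4.12 (cv2) and the standard library are available. Lean on these libraries where they do the work, as an engineer would, in place of code of your own. Each camera call takes 0.05 s, during which the arm holds its last target. There are 200 camera calls.

## Working session

There is one attempt and no reset: what is moved stays moved. The work goes in short steps, Python scripts to look and compute and a tool call to move; the robot and the scene stay as the last step left them, time stands still between calls to the robot, and variables do not carry over. Pictures are saved under pics/ and viewed, about 8 in all and at most 12, crops included, and the job is handed in when it is done.

Besides the shell and the picture viewer there is one more tool, called after "Emit:" as name(argument=value, ...) on one line, values as JSON. jog_arm: Moves the arm, as the interface text tells. Its arguments: {"type":"object","properties":{"commands":{"type":"array","items":{"type":"object","properties":{"hand":{"type":"number"},"translation":{"type":"array","items":{"type":"number"}},"dr":{"type":"array","items":{"type":"number"}}}}},"grip_force":{"type":"number"}},"required":["commands"]}

```bash
mkdir -p pics; ls; python3 - <<'E'
from station import bot
import cv2,numpy as np
for n in("scene","top"):
    p,d=bot.capture(n); cv2.imwrite(f"pics/{n}0.png",cv2.cvtColor(p,cv2.COLOR_RGB2BGR)); np.savez(f"{n}0.npz",p=p,d=d)
    c=bot.calibration(n); print(n,c)
o=bot.get_obs(); print(o['t'],o['ee_rot'],o['opening'],o['force'])
E
```

```text
pics
scene {'intrinsics': array([[407.36316703,   0.        , 253.74354805],
       [  0.        , 407.36316703, 195.15700808],
       [  0.        ,   0.        ,   1.        ]]), 'R': array([[ 0.2929962 ,  0.9560845 , -0.00745965],
       [ 0.56329827, -0.17891889, -0.8066493 ],
       [-0.77255957,  0.23214317, -0.5909833 ]]), 't': array([-0.09246496, -0.25291973,  1.70721069])}
top {'intrinsics': array([[380.01350935,   0.        , 255.42405986],
       [  0.        , 380.01350935, 187.83412819],
       [  0.        ,   0.        ,   1.        ]]), 'R': array([[ 0.0158123 , -0.99983175,  0.00929733],
       [-0.99381105, -0.01673825, -0.1098154 ],
       [ 0.10995254, -0.00750336, -0.99390852]]), 't': array([-0.08472828,  0.5229336 ,  0.95252274])}
0.1 [[ 8.99672877e-01  4.36564363e-01 -5.20381392e-04]
 [ 4.36564633e-01 -8.99671641e-01  1.50303024e-03]
 [ 1.87997056e-04 -1.57941565e-03 -9.99998735e-01]] 0.08805196574908358 [-0.43688609  0.49575117  0.06640242]
```

View pics/top0.png

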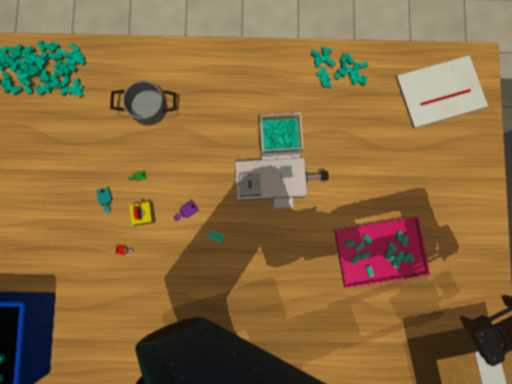

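View pics/scene0.png

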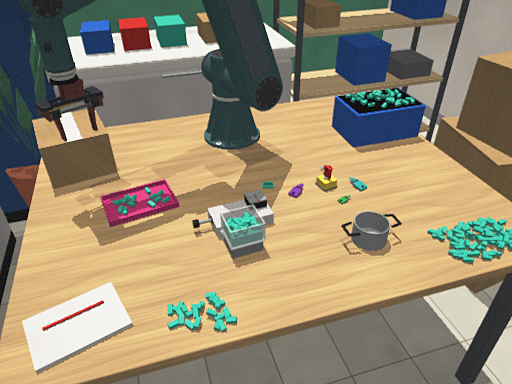

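The top view shows the feeder at (270,178) with its knob to the right at (320,175). The red key stands in the yellow block at (141,212), with a smaller red look-alike at (123,250). The pot is at (145,102), the tray at (382,252) and the clip at (216,237).

```bash
cat > h.py <<'E'
import numpy as np,cv2
from station import bot
def cloud(n,d):
    c=bot.calibration(n);K=c['intrinsics'];v,u=np.indices(d.shape)
    P=np.stack([(u-K[0,2])/K[0,0]*d,(v-K[1,2])/K[1,1]*d,d],-1)
    return (P-c['t'])@c['R']
def proj(n,X):
    c=bot.calibration(n);p=(np.asarray(X)@c['R'].T+c['t'])@c['intrinsics'].T
    return p[...,:2]/p[...,2:]
E
python3 - <<'E'
from h import *
from scipy.optimize import minimize
pics=[]
for n,(u0,v0,w,h) in (("top",(90,100,250,170)),("scene",(180,150,200,110))):
    z=np.load(n+"0.npz");p,d=z['p'],z['d'];W=cloud(n,d)
    cv2.imwrite(f"pics/{n}0c.png",cv2.resize(cv2.cvtColor(p[v0:v0+h,u0:u0+w],cv2.COLOR_RGB2BGR),(w*3,h*3),interpolation=cv2.INTER_CUBIC))
    print(n,"table z",np.median(W[...,2][(abs(W[...,2])<.02)&(d>0)]))
    for l in("feeder","gate_knob","key","park","clip"):
        for r in bot.outline_of(l,n)[:4]:
            m=r['mask']&(d>0);Q=W[m]
            print(l,round(r['conf'],2),np.round(r['rect']),np.round(np.median(Q,0),4),"z5/95",np.round(np.percentile(Q,[5,95],axis=0),3).tolist())
            if l=="feeder" and r['conf']>.5:
                q=Q[(abs(Q[:,2]-.04)<.006)]; print(" chassis top",len(q),cv2.minAreaRect(q[:,:2].astype('f4')*1000))
                q=Q[(abs(Q[:,2]-.069)<.006)]; print(" turret",len(q),cv2.minAreaRect(q[:,:2].astype('f4')*1000), np.median(q,0))
                q=Q[Q[:,2]>.085]; print(" hopper",len(q),q.min(0),q.max(0))
E
```

```text
top table z 0.0003909841118183104
feeder 0.56 [283. 161.  93.  97.] [ 0.5765 -0.1305  0.0424] z5/95 [[0.5, -0.195, 0.028], [0.694, -0.042, 0.098]]
 chassis top 2342 ((586.9694213867188, -140.57589721679688), (170.5713348388672, 237.26438903808594), 4.389499187469482)
 turret 913 ((597.8685913085938, -115.7823486328125), (118.97101593017578, 235.92782592773438), 68.55797576904297) [ 0.6091926  -0.08820424  0.0695918 ]
 hopper 642 [ 0.60769059 -0.18959268  0.08502144] [ 0.70346751 -0.08400016  0.10422162]
feeder 0.21 [138. 213.  13.  13.] [0.4555 0.2141 0.0659] z5/95 [[0.441, 0.209, 0.033], [0.47, 0.222, 0.077]]
gate_knob 0.53 [320. 175.  22.  10.] [ 0.5587 -0.2455  0.0388] z5/95 [[0.55, -0.261, 0.003], [0.57, -0.216, 0.046]]
key 0.64 [136. 177.  17.  12.] [0.5541 0.2324 0.0086] z5/95 [[0.545, 0.218, 0.001], [0.566, 0.252, 0.013]]
key 0.59 [184. 210.  25.  20.] [0.4649 0.1015 0.0132] z5/95 [[0.444, 0.08, 0.0], [0.486, 0.128, 0.018]]
key 0.54 [137. 212.  22.  12.] [0.4555 0.2145 0.0631] z5/95 [[0.44, 0.209, 0.03], [0.47, 0.235, 0.077]]
key 0.22 [282. 159.  94.  99.] [ 0.5764 -0.1308  0.
[... 741 characters left out ...]
8500176] [ 0.70838933 -0.08461538  0.10287003]
gate_knob 0.42 [202. 225.  23.  12.] [ 0.5631 -0.2471  0.0343] z5/95 [[0.509, -0.263, -0.003], [0.572, -0.214, 0.043]]
key 0.63 [296. 191.  13.  12.] [0.4705 0.0972 0.0113] z5/95 [[0.453, 0.078, 0.006], [0.489, 0.121, 0.017]]
key 0.54 [328. 173.   8.  13.] [0.462  0.2123 0.0537] z5/95 [[0.443, 0.208, 0.033], [0.472, 0.22, 0.074]]
key 0.4 [359. 184.  15.  10.] [0.5002 0.314  0.0108] z5/95 [[0.472, 0.302, 0.007], [0.52, 0.333, 0.017]]
park 0.49 [324. 185.  25.  16.] [0.4748 0.2044 0.0185] z5/95 [[0.439, 0.187, -0.001], [0.485, 0.241, 0.031]]
clip 0.53 [267. 184.  12.  12.] [0.4042 0.0241 0.005 ] z5/95 [[0.37, 0.006, -0.003], [0.415, 0.044, 0.016]]
```

View pics/top0c.png

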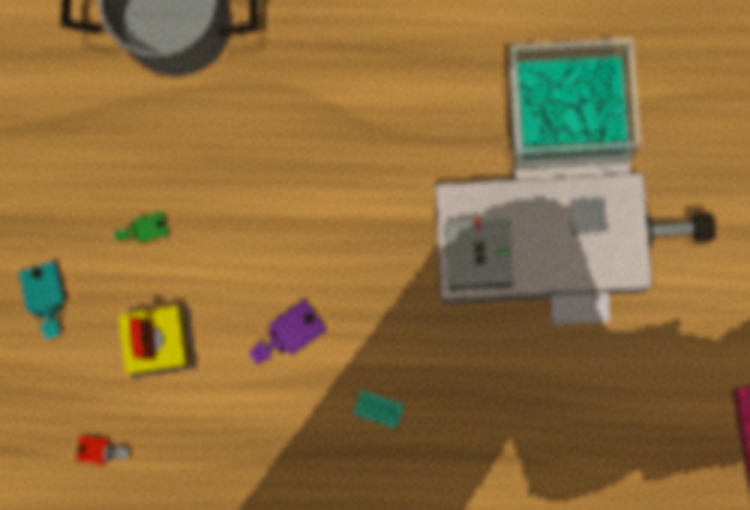

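View pics/scene0c.png

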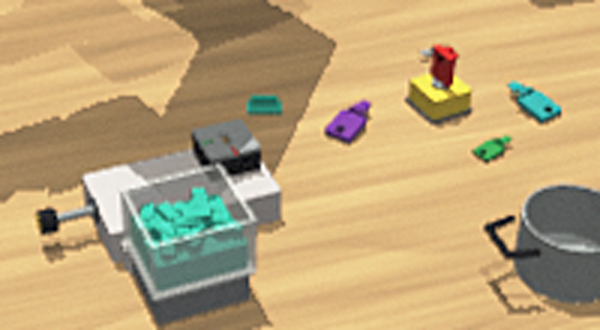

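```bash
cat >> h.py <<'E'
def back(n,uv,z):
    c=bot.calibration(n);K=c['intrinsics'];uv=np.atleast_2d(uv).astype(float)
    r=np.c_[(uv-K[:2,2])/K[[0,1],[0,1]],np.ones(len(uv))]@c['R']; o=-c['R'].T@c['t']
    return o+r*((z-o[2])/r[:,2])[:,None]
E
python3 - <<'E'
from h import *
f=lambda a:(np.array(a)+.5)/3-.5+[90,100]
B=lambda a,z:back("top",f(a),z)[:,:2]
C=B([(437,184),(643,174),(651,288),(443,298)],.04)
print(np.round(C,4),"centre",C.mean(0),"len",np.linalg.norm(C[1]-C[0]),np.linalg.norm(C[3]-C[0]))
e=(C[0]-C[1])+(C[3]-C[2]);print("y-axis yaw",np.degrees(np.arctan2(-e[0],e[1])))
S=B([(481,240),(480,264)],.069);print("slot",S,S.mean(0))
yaw=np.arctan2(-e[0],e[1]);R=np.array([[np.cos(yaw),-np.sin(yaw)],[np.sin(yaw),np.cos(yaw)]])
print("pred keyhole",C.mean(0)+R@[-.015,.055],"pred knob",C.mean(0)+R@[0,-.139])
# depth-based
d=np.load("top0.npz")['d'];p=np.load("top0.npz")['p'];W=cloud("top",d)
X=W.reshape(-1,3)
s=X[(abs(X[:,0]-.558)<.04)&(X[:,1]>-.275)&(X[:,1]<-.225)&(X[:,2]>.02)];print("knob pts",len(s),s.min(0),s.max(0),np.median(s,0))
m=(p[...,0]>120)&(p[...,1]<60)&(p[...,2]<60)&(W[...,2]>.045)&(abs(W[...,1]-.215)<.05)&(abs(W[...,0]-.455)<.05)
q=W[m];print("bow",len(q),q.min(0),q.max(0),np.median(q,0))
for h in(.062,.067):
  qq=q[q[:,2]>h];print(len(qq),cv2.minAreaRect((qq[:,:2]*1000).astype('f4')))
t=B([(119,314),(182,303),(188,367),(126,374)],.03);print("park",t,t.mean(0))
b=B([(131,320),(151,318),(155,356),(134,358)],.067);print("bowtop",b,b.mean(0))
ds=np.load("scene0.npz");p,d=ds['p'],ds['d'];W=cloud("scene",d)
m=(p[...,0]>110)&(p[...,1]<60)&(p[...,2]<60)&(W[...,2]>.035)&(abs(W[...,1]-.215)<.05)&(abs(W[...,0]-.455)<.05)
q=W[m];print("bow scene",len(q),q.min(0),q.max(0),np.median(q,0),cv2.minAreaRect((q[:,:2]*1000).astype('f4')))
E
```

```text
[[ 0.5917 -0.0233]
 [ 0.6035 -0.2002]
 [ 0.5051 -0.2072]
 [ 0.4937 -0.0305]] centre [ 0.54848924 -0.11529727] len 0.1772923108284837 0.09823155362722934
y-axis yaw 3.7671444023944387
slot [[ 0.5400221  -0.06208725]
 [ 0.52002087 -0.06160895]] [ 0.53002148 -0.0618481 ]
pred keyhole [ 0.52990806 -0.06140163] pred knob [ 0.55762178 -0.25399693]
knob pts 103 [ 0.54737801 -0.2620694   0.02454819] [ 0.57329276 -0.2258737   0.04679365] [ 0.55866208 -0.24830685  0.04019718]
bow 34 [0.44047436 0.21088634 0.07160721] [0.46721025 0.22031874 0.07864707] [0.45495205 0.21599709 0.07508704]
34 ((453.83123779296875, 215.81253051757812), (27.830373764038086, 6.338522434234619), 8.9031982421875)
34 ((453.83123779296875, 215.81253051757812), (27.830373764038086, 6.338522434234619), 8.9031982421875)
park [[0.47621337 0.24604228]
 [0.4865063  0.19283815]
 [0.43210852 0.18523951]
 [0.42535287 0.23746068]] [0.45504527 0.21539515]
bowtop [[0.46917311 0.22401664]
 [0.47108375 0.20772744]
 [0.44003835 0.202937  ]
 [0.43813247 0.21998459]] [0.45460692 0.21366642]
bow scene 15 [0.44539632 0.20928901 0.04948978] [0.47312287 0.22177103 0.075564  ] [0.46230316 0.2142246  0.07272522] ((458.9072570800781, 213.55545043945312), (27.022554397583008, 8.8408784866333), 18.5438289642334)
```

```bash
cat >> h.py <<'E'
import json
from scipy.spatial.transform import Rotation as Ro
def plan(p,yaw,n,hand=0,R=None,p0=None):
    "rows from the present pose to TCP position p, jaw axis at yaw (deg), tool down"
    o=bot.get_obs();P=np.array(o['eef_pos'] if p0 is None else p0);A=np.array(o['ee_rot']) if R is None else R
    s,c=np.sin(np.radians(yaw)),np.cos(np.radians(yaw));T=np.array([[-s,c,0],[c,s,0],[0,0,-1.]])
    rv=Ro.from_matrix(A.T@T).as_rotvec()/n;st=(np.array(p)-P)/n
    print("per row mm",np.linalg.norm(st)*1e3,"deg",np.degrees(np.linalg.norm(rv)))
    rows=[]
    for i in range(n):
        rows.append({"hand":hand,"translation":np.round(A.T@st,4).tolist(),"dr":np.round(rv,4).tolist()});A=A@Ro.from_rotvec(rv).as_matrix()
    print(json.dumps(rows))
def st():
    o=bot.get_obs();A=np.array(o['ee_rot']);print("t",round(o['t'],2),"p",np.round(o['eef_pos'],4),"yaw",np.degrees(np.arctan2(A[1,1],A[0,1])).round(2),"tilt",A[:2,2].round(4),"F",np.round(o['force'],1),"M",np.round(o['wrist_torque'],2),"open",round(o['opening'],4))
E
python3 -c "
from h import *
plan((.5576,-.254,.15),3.8,8)"
```

```text
per row mm 51.906109078719865 deg 8.489292751641155
[{"hand": 0, "translation": [0.0488, -0.016, 0.0072], "dr": [-0.0, -0.0, -0.1482]}, {"hand": 0, "translation": [0.0507, -0.0086, 0.0072], "dr": [-0.0, -0.0, -0.1482]}, {"hand": 0, "translation": [0.0514, -0.001, 0.0072], "dr": [-0.0, -0.0, -0.1482]}, {"hand": 0, "translation": [0.051, 0.0066, 0.0072], "dr": [-0.0, -0.0, -0.1482]}, {"hand": 0, "translation": [0.0495, 0.014, 0.0072], "dr": [-0.0, -0.0, -0.1482]}, {"hand": 0, "translation": [0.0468, 0.0212, 0.0072], "dr": [-0.0, -0.0, -0.1482]}, {"hand": 0, "translation": [0.0432, 0.0278, 0.0072], "dr": [-0.0, -0.0, -0.1482]}, {"hand": 0, "translation": [0.0386, 0.0339, 0.0072], "dr": [-0.0, -0.0, -0.1482]}]
```

Emit:
jog_arm(commands=[{"hand": 0,"translation": [0.0488,-0.016,0.0072],"dr": [0,0,-0.1482]},{"hand": 0,"translation": [0.0507,-0.0086,0.0072],"dr": [0,0,-0.1482]},{"hand": 0,"translation": [0.0514,-0.001,0.0072],"dr": [0,0,-0.1482]},{"hand": 0,"translation": [0.051,0.0066,0.0072],"dr": [0,0,-0.1482]},{"hand": 0,"translation": [0.0495,0.014,0.0072],"dr": [0,0,-0.1482]},{"hand": 0,"translation": [0.0468,0.0212,0.0072],"dr": [0,0,-0.1482]},{"hand": 0,"translation": [0.0432,0.0278,0.0072],"dr": [0,0,-0.1482]},{"hand": 0,"translation": [0.0386,0.0339,0.0072],"dr": [0,0,-0.1482]}])

```text
t: 1.6
eef_pos: [0.5589, -0.2529, 0.1502]
ee_rot: [[-0.071, 0.997, 0.0], [0.997, 0.071, -0.0], [-0.0, 0.0, -1.0]]
force: [-0.5, 0.7, 0.0]
opening: 0.0878
```

```bash
python3 -c "
from h import *
st()
plan((.5576,-.254,.037),3.8,3)"
```

```text
t 1.6 p [ 0.5589 -0.2529  0.1502] yaw 4.1 tilt [ 0.0004 -0.0003] F [-0.5  0.7  0. ] M [-0.04 -0.07 -0.  ] open 0.0878
per row mm 37.738839868363065 deg 0.10003129882888737
[{"hand": 0, "translation": [-0.0003, -0.0005, 0.0377], "dr": [0.0001, 0.0001, 0.0017]}, {"hand": 0, "translation": [-0.0003, -0.0005, 0.0377], "dr": [0.0001, 0.0001, 0.0017]}, {"hand": 0, "translation": [-0.0003, -0.0005, 0.0377], "dr": [0.0001, 0.0001, 0.0017]}]
```

Emit:
jog_arm(commands=[{"hand": 0,"translation": [-0.0003,-0.0005,0.0377],"dr": [0,0,0.0017]},{"hand": 0,"translation": [-0.0003,-0.0005,0.0377],"dr": [0,0,0.0017]},{"hand": 0,"translation": [-0.0003,-0.0005,0.0377],"dr": [0,0,0.0017]},{"hand": 0,"translation": [0,0,0],"dr": [0,0,0]},{"hand": 255,"translation": [0,0,0],"dr": [0,0,0]},{"hand": 255,"translation": [0,0,0],"dr": [0,0,0]},{"hand": 255,"translation": [0,0,0],"dr": [0,0,0]},{"hand": 255,"translation": [0,0,0],"dr": [0,0,0]}], grip_force=35)

```text
t: 2.6
eef_pos: [0.5566, -0.2553, 0.0379]
ee_rot: [[-0.061, 0.998, 0.001], [0.998, 0.061, -0.001], [-0.001, 0.001, -1.0]]
force: [-0.6, 0.6, 0.0]
opening: 0.0514
```

```bash
python3 -c "
from h import *
st()"
```

```text
t 2.6 p [ 0.5566 -0.2553  0.0379] yaw 3.52 tilt [ 0.0011 -0.0006] F [-0.6  0.6  0. ] M [ 0.   -0.06  0.01] open 0.0514
```

Emit:
jog_arm(commands=[{"hand": 255,"translation": [0.0012,0.001,0],"dr": [0,0,-0.004]},{"hand": 255},{"hand": 255},{"hand": 255},{"hand": 255}])

```text
validation failed for argument at $.co...
```

Emit:
jog_arm(commands=[{"hand": 255,"translation": [0.0012,0.001,0],"dr": [0,0,-0.004]},{"hand": 255,"translation": [0,0,0],"dr": [0,0,0]},{"hand": 255,"translation": [0,0,0],"dr": [0,0,0]},{"hand": 255,"translation": [0,0,0],"dr": [0,0,0]},{"hand": 255,"translation": [0,0,0],"dr": [0,0,0]}])

```text
t: 3.22
eef_pos: [0.5571, -0.2538, 0.0371]
ee_rot: [[-0.065, 0.998, -0.0], [0.998, 0.065, 0.0], [0.0, -0.0, -1.0]]
force: [0.2, 0.9, -0.6]
opening: 0.0021
```

```bash
python3 - <<'E'
from h import *
st()
a=[]
for n,(u0,v0,w,h) in (("top",(250,120,130,110)),("scene",(150,160,130,110))):
    p,d=bot.capture(n);a.append(cv2.resize(cv2.cvtColor(p[v0:v0+h,u0:u0+w],cv2.COLOR_RGB2BGR),(390,330),interpolation=cv2.INTER_CUBIC))
cv2.imwrite("pics/k1.png",np.hstack(a))
E
```

```text
t 3.23 p [ 0.5571 -0.2538  0.0371] yaw 3.75 tilt [-0.0001  0.0001] F [ 0.2  0.9 -0.6] M [-0.09 -0.08 -0.01] open 0.0021
```

View pics/k1.png

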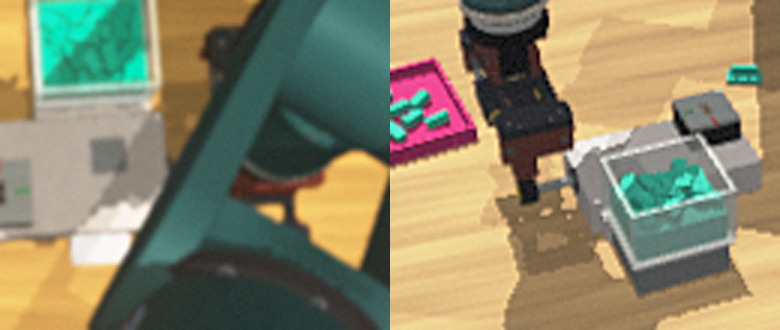

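```bash
python3 - <<'E'
from h import *
print(proj("scene",[[.557,-.254,.015],[.557,-.254,.032],[.557,-.254,.045]]))
p,d=bot.capture("scene");W=cloud("scene",d)
q=cv2.resize(cv2.cvtColor(p[185:245,180:250],cv2.COLOR_RGB2BGR),(700,600),interpolation=cv2.INTER_CUBIC)
cv2.imwrite("pics/k2.png",q)
for r in bot.outline_of("gate_knob","scene")[:2]:
    Q=W[r['mask']&(d>0)];print(r['conf'],r['rect'],np.median(Q,0))
z=np.load("scene0.npz");W0=cloud("scene",z['d'])
for v in range(213,236,2): print(v,[tuple((W[v,u]*1000).round().astype(int)) for u in(192,196,200,204)])
E
```

```text
[[195.71736135 226.8895323 ]
 [195.18806872 222.49645916]
 [194.77729198 219.08705547]]
0.42 [231.5, 224.1, 79.8, 66.8] [ 0.6277186  -0.13584052  0.05807113]
213 [(np.int64(639), np.int64(-268), np.int64(134)), (np.int64(639), np.int64(-258), np.int64(131)), (np.int64(477), np.int64(-227), np.int64(0)), (np.int64(478), np.int64(-214), np.int64(-2))]
215 [(np.int64(571), np.int64(-262), np.int64(73)), (np.int64(569), np.int64(-250), np.int64(68)), (np.int64(484), np.int64(-228), np.int64(-3)), (np.int64(492), np.int64(-217), np.int64(1))]
217 [(np.int64(567), np.int64(-262), np.int64(63)), (np.int64(568), np.int64(-251), np.int64(61)), (np.int64(497), np.int64(-231), np.int64(0)), (np.int64(499), np.int64(-219), np.int64(-1))]
219 [(np.int64(566), np.int64(-263), np.int64(54)), (np.int64(566), np.int64(-251), np.int64(52)), (np.int64(502), np.int64(-232), np.int64(-4)), (np.int64(504), np.int64(-220), np.int64(-5))]
221 [(np.int64(560), np.int64(-263), np.int64(42)), (np.int64(564), np.int64(-252), np.int64(43)), (np.int64(560), np.int64(-240), np.int64(37)), (np.int64(562), np.int64(
[... 665 characters left out ...]
 np.int64(-253), np.int64(-1)), (np.int64(551), np.int64(-241), np.int64(-2)), (np.int64(555), np.int64(-230), np.int64(-1))]
231 [(np.int64(552), np.int64(-266), np.int64(-2)), (np.int64(557), np.int64(-255), np.int64(-1)), (np.int64(561), np.int64(-243), np.int64(0)), (np.int64(565), np.int64(-232), np.int64(0))]
233 [(np.int64(561), np.int64(-268), np.int64(-2)), (np.int64(563), np.int64(-256), np.int64(-3)), (np.int64(568), np.int64(-245), np.int64(-2)), (np.int64(574), np.int64(-234), np.int64(0))]
235 [(np.int64(569), np.int64(-269), np.int64(-3)), (np.int64(575), np.int64(-258), np.int64(0)), (np.int64(577), np.int64(-246), np.int64(-2)), (np.int64(581), np.int64(-235), np.int64(-2))]
```

View pics/k2.png

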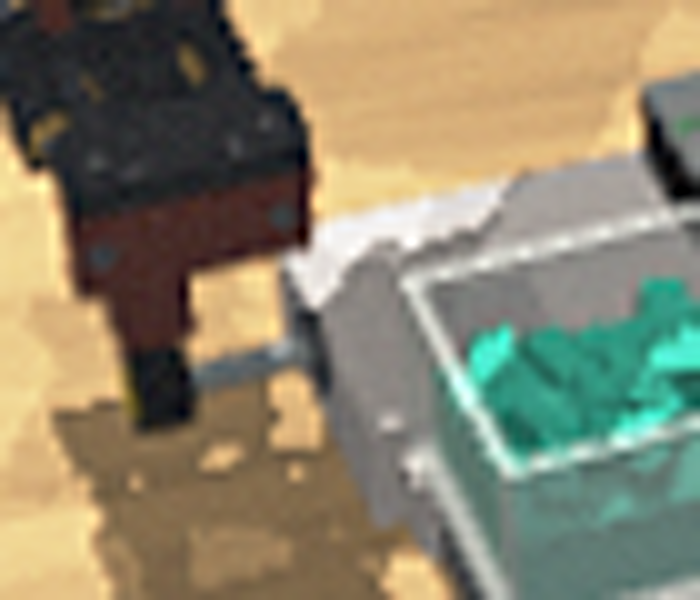

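The view shows the fingers where the knob should be, with the rod running into them, but the opening reads only 2 mm. A gentle pull will show whether the knob is held.

Emit:
jog_arm(commands=[{"hand": 255,"translation": [-0.003,0,0],"dr": [0,0,0]},{"hand": 255,"translation": [-0.003,0,0],"dr": [0,0,0]},{"hand": 255,"translation": [0,0,0],"dr": [0,0,0]}])

```text
t: 3.8
eef_pos: [0.5576, -0.2602, 0.0372]
ee_rot: [[-0.065, 0.998, 0.0], [0.998, 0.065, -0.0], [-0.0, 0.0, -1.0]]
force: [0.5, 0.2, -0.0]
opening: 0.0005
```

```bash
python3 - <<'E'
from h import *
st()
E
```

```text
t 3.8 p [ 0.5576 -0.2602  0.0372] yaw 3.73 tilt [ 0.0002 -0.0001] F [ 0.5  0.2 -0. ] M [-0.01 -0.03 -0.03] open 0.0005
```

Emit:
jog_arm(commands=[{"hand": 0,"translation": [0,0,0],"dr": [0,0,0]},{"hand": 0,"translation": [0,0,0],"dr": [0,0,0]},{"hand": 0,"translation": [0,0,0],"dr": [0,0,0]},{"hand": 0,"translation": [0,0,0],"dr": [0,0,0]},{"hand": 0,"translation": [0,0,0],"dr": [0,0,0]},{"hand": 0,"translation": [0,0,0],"dr": [0,0,0]},{"hand": 0,"translation": [0,0,-0.05],"dr": [0,0,0]},{"hand": 0,"translation": [0,0,-0.05],"dr": [0,0,0]}])

```text
t: 4.8
eef_pos: [0.5569, -0.2594, 0.1376]
ee_rot: [[-0.065, 0.998, -0.002], [0.998, 0.065, 0.001], [0.001, -0.002, -1.0]]
force: [0.7, -0.2, -0.9]
opening: 0.0766
```

```bash
python3 - <<'E'
from h import *
st()
p,d=bot.capture("scene");W=cloud("scene",d)
for r in bot.outline_of("gate_knob","scene")[:2]:
    Q=W[r['mask']&(d>0)];print(r['conf'],np.round(r['rect']),np.median(Q,0))
q=cv2.resize(cv2.cvtColor(p[170:250,160:260],cv2.COLOR_RGB2BGR),(700,560),interpolation=cv2.INTER_CUBIC)
cv2.imwrite("pics/k3.png",q)
E
```

```text
t 4.8 p [ 0.5569 -0.2594  0.1376] yaw 3.75 tilt [-0.0016  0.0011] F [ 0.7 -0.2 -0.9] M [-0.06 -0.08  0.02] open 0.0766
0.43 [200. 224.  22.   9.] [ 0.56408604 -0.24798128  0.03510813]
```

View pics/k3.png

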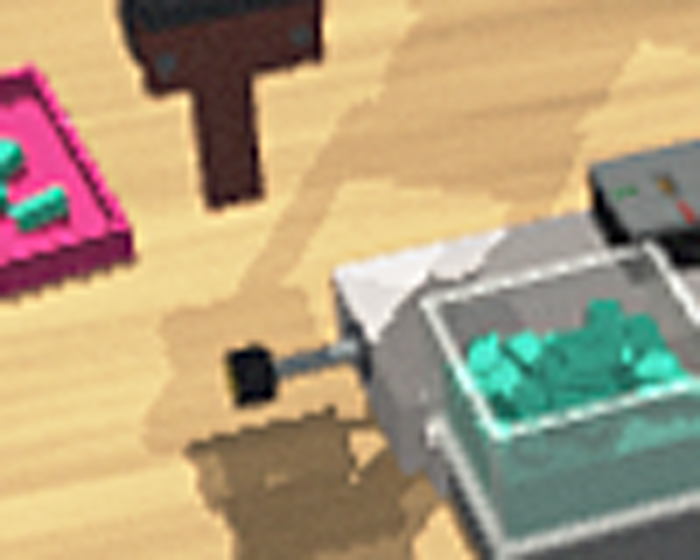

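```bash
python3 - <<'E'
from h import *
st()
p,d=bot.capture("scene");W=cloud("scene",d)
for v in range(186,204): print(v,(W[v,193]*1000).round().astype(int),p[v,193])
x=.557+.038+.0135
print(proj("scene",[[x,-.259,.1156],[x,-.259,.145]]))
E
```

```text
t 4.9 p [ 0.5612 -0.2619  0.143 ] yaw 3.76 tilt [ 0.0088 -0.0052] F [ 0.9 -0.1 -0.4] M [-0.04 -0.09 -0.01] open 0.0846
186 [ 617 -255  203] [71 43 38]
187 [ 619 -255  201] [68 44 38]
188 [ 615 -255  196] [71 43 43]
189 [ 614 -255  191] [69 41 38]
190 [ 613 -256  188] [67 42 39]
191 [ 614 -256  185] [72 47 45]
192 [ 612 -256  181] [70 43 37]
193 [ 612 -256  178] [76 50 46]
194 [ 616 -257  177] [68 42 36]
195 [ 614 -257  173] [68 40 40]
196 [ 617 -258  172] [71 40 41]
197 [ 612 -258  165] [65 35 33]
198 [ 613 -258  163] [44 16 18]
199 [ 616 -259  161] [181 142  98]
200 [ 401 -236   -1] [255 233 161]
201 [ 406 -237   -1] [245 221 155]
202 [ 407 -237   -4] [239 211 147]
203 [ 418 -239   -1] [235 204 140]
[[193.97463661 210.93418028]
 [192.94116319 202.33272205]]
```

Emit:
jog_arm(commands=[{"hand": 0,"translation": [0,0,0],"dr": [0,0,0]},{"hand": 0,"translation": [0,0,0],"dr": [0,0,0]},{"hand": 0,"translation": [0,0,0],"dr": [0,0,0]},{"hand": 0,"translation": [0,0,0],"dr": [0,0,0]}])

```text
t: 5.45
eef_pos: [0.5571, -0.2596, 0.1364]
ee_rot: [[-0.065, 0.998, -0.001], [0.998, 0.065, 0.001], [0.001, -0.001, -1.0]]
force: [0.0, -0.1, -0.8]
opening: 0.088
```

```bash
python3 - <<'E'
from h import *
st(); print(bot.tips_ahead)
p,d=bot.capture("scene");W=cloud("scene",d)
for v in range(190,206,2): print(v,(W[v,193]*1000).round().astype(int),(W[v,190]*1000).round().astype(int),(W[v,197]*1000).round().astype(int))
m=(abs(W[...,0]-.56)<.08)&(abs(W[...,1]+.26)<.02)&(W[...,2]>.1)&(W[...,2]<.25)
q=W[m]
for x0 in np.arange(.49,.63,.01):
    s=q[abs(q[:,0]-x0)<.005]; print(round(x0,2),len(s),s[:,2].min() if len(s) else None)
cv2.imwrite("pics/k4.png",cv2.resize(cv2.cvtColor(p[120:240,130:250],cv2.COLOR_RGB2BGR),(600,600),interpolation=cv2.INTER_CUBIC))
E
```

```text
t 5.45 p [ 0.5571 -0.2596  0.1364] yaw 3.75 tilt [-0.0012  0.0008] F [ 0.  -0.1 -0.8] M [-0.05 -0.14 -0.01] open 0.088
0.022
190 [ 615 -256  189] [ 614 -263  190] [ 351 -213    0]
192 [ 611 -256  180] [ 612 -264  182] [ 363 -215    1]
194 [ 611 -256  174] [ 614 -265  178] [ 609 -246  170]
196 [ 609 -257  166] [ 611 -265  169] [ 613 -247  167]
198 [ 611 -258  161] [ 611 -266  163] [ 609 -247  157]
200 [ 613 -259  156] [ 609 -266  155] [ 610 -248  151]
202 [ 411 -238   -2] [ 412 -247    1] [ 416 -225   -1]
204 [ 426 -240    1] [ 420 -249   -1] [ 421 -226   -5]
0.49 0 None
0.5 0 None
0.51 14 0.20844863471331188
0.52 2 0.21367324300975601
0.53 0 None
0.54 0 None
0.55 0 None
0.56 0 None
0.57 0 None
0.58 0 None
0.59 0 None
0.6 2 0.17872830961137937
0.61 135 0.15020499908479887
0.62 35 0.1565302468193042
0.63 1 0.23691300364121495
```

View pics/k4.png

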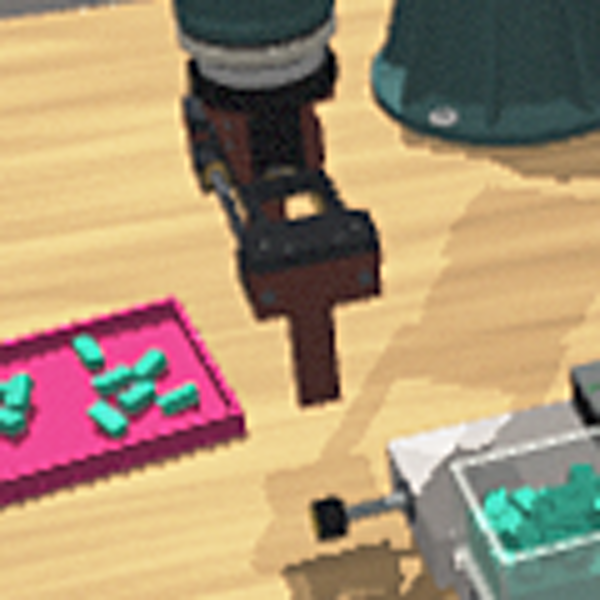

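```bash
python3 - <<'E'
from h import *
z=np.load("scene0.npz");p,d=z['p'],z['d'];W=cloud("scene",d)
A=np.array([.4366,-.8997]);X=np.array([.9,.4366])
r=W[...,:2]-[.262,-.54];a=r@A;b=r@X
m=(abs(a)<.075)&(abs(b)<.05)&(W[...,2]>.13)&(W[...,2]<.3)
for lo in np.arange(-.07,.07,.01):
    s=(m&(a>lo)&(a<lo+.01)); 
    if s.sum(): print(round(lo,2),s.sum(),"zmin",W[s][:,2].min().round(3),"b of lowest",np.percentile(b[s&(W[...,2]<W[s][:,2].min()+.025)],[0,100]).round(3))
E
```

```text
-0.07 1 zmin 0.294 b of lowest [0.012 0.012]
-0.06 30 zmin 0.222 b of lowest [0.008 0.016]
-0.05 114 zmin 0.221 b of lowest [-0.007  0.018]
0.04 38 zmin 0.219 b of lowest [0.007 0.016]
0.05 91 zmin 0.221 b of lowest [-0.009  0.015]
0.06 3 zmin 0.287 b of lowest [-0.005  0.016]
```

The fingertips really sit about 34 mm higher than the state says: the depth shows tip z ≈ TCP + 12 mm at three poses. That means my first close passed over the knob. I'll descend with that correction and watch the force.

Emit:
jog_arm(commands=[{"hand": 0,"translation": [0.0025,0.001,0.05],"dr": [0,0,0]},{"hand": 0,"translation": [0,0,0.05],"dr": [0,0,0]},{"hand": 0,"translation": [0,0,0.02],"dr": [0,0,0]},{"hand": 0,"translation": [0,0,0.008],"dr": [0,0,0]},{"hand": 0,"translation": [0,0,0],"dr": [0,0,0]},{"hand": 0,"translation": [0,0,0],"dr": [0,0,0]}])

```text
t: 6.25
eef_pos: [0.5593, -0.2578, 0.0103]
ee_rot: [[-0.065, 0.998, 0.002], [0.998, 0.065, -0.001], [-0.001, 0.002, -1.0]]
force: [0.8, 0.1, 0.4]
opening: 0.0878
```

Emit:
jog_arm(commands=[{"hand": 255,"translation": [0,0,0],"dr": [0,0,0]},{"hand": 255,"translation": [0,0,0],"dr": [0,0,0]},{"hand": 255,"translation": [0,0,0],"dr": [0,0,0]},{"hand": 255,"translation": [0,0,0],"dr": [0,0,0]},{"hand": 255,"translation": [0,0,0],"dr": [0,0,0]},{"hand": 255,"translation": [0,0,0],"dr": [0,0,0]},{"hand": 255,"translation": [0,0,0],"dr": [0,0,0]},{"hand": 255,"translation": [0,0,0],"dr": [0,0,0]}])

```text
t: 7.25
eef_pos: [0.5589, -0.2572, 0.0091]
ee_rot: [[-0.065, 0.998, 0.001], [0.998, 0.065, 0.0], [-0.0, 0.001, -1.0]]
force: [2.4, 0.9, -1.7]
opening: 0.0251
```

Emit:
jog_arm(commands=[{"hand": 255,"translation": [-0.006,0,0],"dr": [0,0,0]},{"hand": 255,"translation": [-0.006,0,0],"dr": [0,0,0]},{"hand": 255,"translation": [-0.006,0,0],"dr": [0,0,0]},{"hand": 255,"translation": [-0.006,0,0],"dr": [0,0,0]},{"hand": 255,"translation": [-0.006,0,0],"dr": [0,0,0]},{"hand": 255,"translation": [-0.006,0,0],"dr": [0,0,0]},{"hand": 255,"translation": [-0.005,0,0],"dr": [0,0,0]},{"hand": 255,"translation": [0,0,0],"dr": [0,0,0]}])

```text
t: 8.25
eef_pos: [0.5618, -0.2972, 0.0091]
ee_rot: [[-0.064, 0.998, 0.001], [0.998, 0.064, 0.002], [0.002, 0.001, -1.0]]
force: [6.8, 5.3, -1.5]
opening: 0.0251
```

```bash
python3 - <<'E'
from h import *
st()
E
```

```text
t 8.25 p [ 0.5618 -0.2972  0.0091] yaw 3.68 tilt [0.0013 0.0023] F [ 6.8  5.3 -1.5] M [ 0.88 -1.18  0.04] open 0.0251
```

Emit:
jog_arm(commands=[{"hand": 255,"translation": [0,0,0],"dr": [0,0,0]},{"hand": 255,"translation": [0.006,0,0],"dr": [0,0,0]},{"hand": 255,"translation": [0.006,0,0],"dr": [0,0,0]},{"hand": 255,"translation": [0.006,0,0],"dr": [0,0,0]},{"hand": 255,"translation": [0.006,0,0],"dr": [0,0,0]},{"hand": 255,"translation": [0.006,0,0],"dr": [0,0,0]},{"hand": 255,"translation": [0.006,0,0],"dr": [0,0,0]},{"hand": 255,"translation": [0.003,0,0],"dr": [0,0,0]}])

```text
t: 9.25
eef_pos: [0.5589, -0.258, 0.0091]
ee_rot: [[-0.065, 0.998, 0.001], [0.998, 0.065, 0.001], [0.001, 0.001, -1.0]]
force: [4.9, 4.4, -2.7]
opening: 0.0251
```

Emit:
jog_arm(commands=[{"hand": 255,"translation": [0.002,0,0],"dr": [0,0,0]},{"hand": 255,"translation": [0.002,0,0],"dr": [0,0,0]},{"hand": 255,"translation": [0,0,0],"dr": [0,0,0]},{"hand": 255,"translation": [0,0,0],"dr": [0,0,0]}])

```text
t: 9.75
eef_pos: [0.5589, -0.2572, 0.0092]
ee_rot: [[-0.066, 0.998, 0.001], [0.998, 0.066, -0.003], [-0.003, 0.001, -1.0]]
force: [3.8, -5.1, -6.2]
opening: 0.0247
```

```bash
python3 - <<'E'
from h import *
st()
E
```

```text
t 9.75 p [ 0.5589 -0.2572  0.0092] yaw 3.77 tilt [ 0.0013 -0.0027] F [ 3.8 -5.1 -6.2] M [-0.93 -0.77  0.09] open 0.0247
```

Emit:
jog_arm(commands=[{"hand": 0,"translation": [-0.001,0,0],"dr": [0,0,0]},{"hand": 0,"translation": [0,0,0],"dr": [0,0,0]},{"hand": 0,"translation": [0,0,0],"dr": [0,0,0]},{"hand": 0,"translation": [0,0,0],"dr": [0,0,0]},{"hand": 0,"translation": [0,0,-0.03],"dr": [0,0,0]},{"hand": 0,"translation": [0,0,-0.05],"dr": [0,0,0]},{"hand": 0,"translation": [0,0,-0.04],"dr": [0,0,0]}])

```text
t: 10.62
eef_pos: [0.5584, -0.2562, 0.1308]
ee_rot: [[-0.066, 0.998, 0.0], [0.998, 0.066, -0.0], [-0.0, 0.0, -1.0]]
force: [1.1, -0.3, -0.7]
opening: 0.0872
```

```bash
python3 - <<'E'
from h import *
st()
plan((.4545,.2145,.13),99,13)
p,d=bot.capture("scene");W=cloud("scene",d)
for r in bot.outline_of("gate_knob","scene")[:2]:
    Q=W[r['mask']&(d>0)];print(r['conf'],np.round(r['rect']),np.median(Q,0))
E
```

```text
t 10.62 p [ 0.5584 -0.2562  0.1308] yaw 3.76 tilt [ 0.0004 -0.0001] F [ 1.1 -0.3 -0.7] M [-0.01 -0.09 -0.02] open 0.0872
per row mm 37.07613099225622 deg 7.326342770990044
[{"hand": 0, "translation": [0.0367, -0.0056, 0.0001], "dr": [0.0, 0.0, -0.1279]}, {"hand": 0, "translation": [0.0371, -0.0009, 0.0001], "dr": [0.0, 0.0, -0.1279]}, {"hand": 0, "translation": [0.0369, 0.0039, 0.0001], "dr": [0.0, 0.0, -0.1279]}, {"hand": 0, "translation": [0.0361, 0.0085, 0.0001], "dr": [0.0, 0.0, -0.1279]}, {"hand": 0, "translation": [0.0347, 0.0131, 0.0001], "dr": [0.0, 0.0, -0.1279]}, {"hand": 0, "translation": [0.0328, 0.0174, 0.0001], "dr": [0.0, 0.0, -0.1279]}, {"hand": 0, "translation": [0.0303, 0.0214, 0.0001], "dr": [0.0, 0.0, -0.1279]}, {"hand": 0, "translation": [0.0273, 0.0251, 0.0001], "dr": [0.0, 0.0, -0.1279]}, {"hand": 0, "translation": [0.0239, 0.0284, 0.0001], "dr": [0.0, 0.0, -0.1279]}, {"hand": 0, "translation": [0.0201, 0.0312, 0.0001], "dr": [0.0, 0.0, -0.1279]}, {"hand": 0, "translation": [0.0159, 0.0335, 0.0001], "dr": [0.0, 0.0, -0.1279]}, {"hand": 0, "translation": [0.0115, 0.0352, 0.0001], "dr": [0.0, 0.0, -0.1279]}, {"hand": 0, "translation": [0.0069, 0.0364, 0.0001], "dr": [0.0, 0.0, -0.1279]}]
0.64 [202. 225.  20.   6.] [ 0.56410124 -0.24945108  0.03431183]
```

Emit:
jog_arm(commands=[{"hand": 0,"translation": [0.0367,-0.0056,0.0001],"dr": [0.0,0.0,-0.1279]},{"hand": 0,"translation": [0.0371,-0.0009,0.0001],"dr": [0.0,0.0,-0.1279]},{"hand": 0,"translation": [0.0369,0.0039,0.0001],"dr": [0.0,0.0,-0.1279]},{"hand": 0,"translation": [0.0361,0.0085,0.0001],"dr": [0.0,0.0,-0.1279]},{"hand": 0,"translation": [0.0347,0.0131,0.0001],"dr": [0.0,0.0,-0.1279]},{"hand": 0,"translation": [0.0328,0.0174,0.0001],"dr": [0.0,0.0,-0.1279]},{"hand": 0,"translation": [0.0303,0.0214,0.0001],"dr": [0.0,0.0,-0.1279]}])

```text
t: 11.6
eef_pos: [0.5011, -0.0013, 0.1276]
ee_rot: [[-0.822, 0.569, -0.002], [0.569, 0.822, 0.0], [0.002, -0.001, -1.0]]
force: [0.6, -0.1, -0.4]
opening: 0.0876
```

Emit:
jog_arm(commands=[{"hand": 0,"translation": [0.0273,0.0251,0.0001],"dr": [0.0,0.0,-0.1279]},{"hand": 0,"translation": [0.0239,0.0284,0.0001],"dr": [0.0,0.0,-0.1279]},{"hand": 0,"translation": [0.0201,0.0312,0.0001],"dr": [0.0,0.0,-0.1279]},{"hand": 0,"translation": [0.0159,0.0335,0.0001],"dr": [0.0,0.0,-0.1279]},{"hand": 0,"translation": [0.0115,0.0352,0.0001],"dr": [0.0,0.0,-0.1279]},{"hand": 0,"translation": [0.0069,0.0364,0.0001],"dr": [0.0,0.0,-0.1279]},{"hand": 0,"translation": [0,0,0],"dr": [0,0,0]},{"hand": 0,"translation": [0,0,0],"dr": [0,0,0]}])

```text
t: 12.6
eef_pos: [0.4538, 0.2141, 0.1273]
ee_rot: [[-0.988, -0.156, -0.001], [-0.156, 0.988, -0.001], [0.001, -0.001, -1.0]]
force: [-1.2, -0.3, -0.9]
opening: 0.0879
```

```bash
python3 - <<'E'
from h import *
st()
plan((.4545,.2145,.026),99,4)
p,d=bot.capture("scene");W=cloud("scene",d)
r=W[...,:2]-[.4545,.2145];s,c=np.sin(np.radians(99)),np.cos(np.radians(99));a=r@[c,s];b=r@[-s,c]
m=(abs(a)<.075)&(abs(b)<.05)&(W[...,2]>.1)&(W[...,2]<.3)
for lo in np.arange(-.07,.07,.01):
    q=(m&(a>lo)&(a<lo+.01))
    if q.sum(): z=W[q][:,2].min();print(round(lo,2),q.sum(),"zmin",z.round(3),np.percentile(b[q&(W[...,2]<z+.025)],[0,100]).round(3))
E
```

```text
t 12.6 p [0.4538 0.2141 0.1273] yaw 98.98 tilt [-0.0011 -0.0007] F [-1.2 -0.3 -0.9] M [ 0.08 -0.13  0.04] open 0.0879
per row mm 25.319487036572205 deg 0.019621843999595413
[{"hand": 0, "translation": [-0.0002, 0.0001, 0.0253], "dr": [-0.0001, -0.0003, -0.0001]}, {"hand": 0, "translation": [-0.0002, 0.0001, 0.0253], "dr": [-0.0001, -0.0003, -0.0001]}, {"hand": 0, "translation": [-0.0002, 0.0001, 0.0253], "dr": [-0.0001, -0.0003, -0.0001]}, {"hand": 0, "translation": [-0.0002, 0.0001, 0.0253], "dr": [-0.0001, -0.0003, -0.0001]}]
-0.07 65 zmin 0.183 [-0.014 -0.002]
-0.06 138 zmin 0.143 [-0.015  0.012]
-0.05 156 zmin 0.139 [-0.012 -0.009]
-0.04 56 zmin 0.231 [-0.03  -0.015]
-0.03 37 zmin 0.231 [-0.03 -0.02]
-0.02 52 zmin 0.232 [-0.03  -0.019]
-0.01 49 zmin 0.234 [-0.029 -0.017]
0.0 40 zmin 0.233 [-0.03 -0.02]
0.01 27 zmin 0.233 [-0.03  -0.023]
0.02 16 zmin 0.236 [-0.031 -0.02 ]
0.03 26 zmin 0.17 [-0.011  0.002]
0.04 204 zmin 0.14 [-0.014  0.011]
0.05 95 zmin 0.142 [-0.011 -0.008]
0.06 62 zmin 0.226 [-0.037 -0.008]
0.07 36 zmin 0.222 [-0.038 -0.008]
```

Emit:
jog_arm(commands=[{"hand": 0,"translation": [-0.0005,0,0.0253],"dr": [0,0,0]},{"hand": 0,"translation": [0,0,0.0253],"dr": [0,0,0]},{"hand": 0,"translation": [0,0,0.0253],"dr": [0,0,0]},{"hand": 0,"translation": [0,0,0.0253],"dr": [0,0,0]},{"hand": 0,"translation": [0,0,0],"dr": [0,0,0]},{"hand": 0,"translation": [0,0,0],"dr": [0,0,0]}])

```text
t: 13.4
eef_pos: [0.4554, 0.2142, 0.0272]
ee_rot: [[-0.988, -0.155, 0.0], [-0.155, 0.988, 0.0], [-0.0, 0.0, -1.0]]
force: [-0.3, 0.8, 0.5]
opening: 0.0878
```

Emit:
jog_arm(commands=[{"hand": 255,"translation": [0,0,0],"dr": [0,0,0]},{"hand": 255,"translation": [0,0,0],"dr": [0,0,0]},{"hand": 255,"translation": [0,0,0],"dr": [0,0,0]},{"hand": 255,"translation": [0,0,0],"dr": [0,0,0]},{"hand": 255,"translation": [0,0,0],"dr": [0,0,0]},{"hand": 255,"translation": [0,0,0],"dr": [0,0,0]},{"hand": 255,"translation": [0,0,0],"dr": [0,0,0]},{"hand": 255,"translation": [0,0,0],"dr": [0,0,0]}], grip_force=40)

```text
t: 14.4
eef_pos: [0.4548, 0.2149, 0.0266]
ee_rot: [[-0.988, -0.157, -0.0], [-0.157, 0.988, 0.0], [0.0, 0.0, -1.0]]
force: [-1.6, 2.6, 3.8]
opening: 0.011
```

Emit:
jog_arm(commands=[{"hand": 255,"translation": [0,0,0],"dr": [0,0,0]},{"hand": 255,"translation": [0,0,0],"dr": [0,0,0]},{"hand": 255,"translation": [0,0,0],"dr": [0,0,0]},{"hand": 255,"translation": [0,0,0],"dr": [0,0,0]}])

```text
t: 14.9
eef_pos: [0.4548, 0.2156, 0.0267]
ee_rot: [[-0.988, -0.156, 0.0], [-0.156, 0.988, 0.001], [-0.0, 0.001, -1.0]]
force: [-1.0, 5.7, 0.3]
opening: 0.0096
```

```bash
python3 -c "
from h import *
st()"
```

```text
t 14.9 p [0.4548 0.2156 0.0267] yaw 98.99 tilt [0.     0.0013] F [-1.   5.7  0.3] M [ 1.16  0.1  -0.02] open 0.0096
```

Emit:
jog_arm(commands=[{"hand": 255,"translation": [0,0.0012,-0.002],"dr": [0,0,0]},{"hand": 255,"translation": [0,0,-0.01],"dr": [0,0,0]},{"hand": 255,"translation": [0,0,-0.015],"dr": [0,0,0]},{"hand": 255,"translation": [0,0,-0.02],"dr": [0,0,0]},{"hand": 255,"translation": [0,0,-0.025],"dr": [0,0,0]},{"hand": 255,"translation": [0,0,-0.025],"dr": [0,0,0]},{"hand": 255,"translation": [0,0,0],"dr": [0,0,0]},{"hand": 255,"translation": [0,0,0],"dr": [0,0,0]}])

```text
t: 15.9
eef_pos: [0.4544, 0.2157, 0.1236]
ee_rot: [[-0.988, -0.157, 0.0], [-0.157, 0.988, -0.0], [0.0, -0.0, -1.0]]
force: [-0.1, 0.3, -1.0]
opening: 0.0095
```

```bash
python3 - <<'E'
from h import *
st()
a=[]
p,d=bot.capture("scene");u,v=proj("scene",[.455,.215,.12]).astype(int);print(u,v)
q=cv2.resize(cv2.cvtColor(p[v-40:v+40,u-45:u+45],cv2.COLOR_RGB2BGR),(720,640)[:2],interpolation=cv2.INTER_CUBIC)
cv2.imwrite("pics/g1.png",cv2.resize(q,(675,600)))
np.savez("g1.npz",p=p,d=d)
plan((.530,-.0615,.122),93.8,8)
E
```

```text
t 15.9 p [0.4544 0.2157 0.1236] yaw 99.02 tilt [ 0. -0.] F [-0.1  0.3 -1. ] M [ 0.1  -0.17 -0.02] open 0.0095
328 154
per row mm 35.92043234523706 deg 0.651903525695408
[{"hand": 0, "translation": [-0.004, -0.0357, 0.0001], "dr": [-0.0, -0.0001, 0.0114]}, {"hand": 0, "translation": [-0.0044, -0.0357, 0.0001], "dr": [-0.0, -0.0001, 0.0114]}, {"hand": 0, "translation": [-0.0048, -0.0356, 0.0001], "dr": [-0.0, -0.0001, 0.0114]}, {"hand": 0, "translation": [-0.0052, -0.0355, 0.0001], "dr": [-0.0, -0.0001, 0.0114]}, {"hand": 0, "translation": [-0.0056, -0.0355, 0.0001], "dr": [-0.0, -0.0001, 0.0114]}, {"hand": 0, "translation": [-0.006, -0.0354, 0.0001], "dr": [-0.0, -0.0001, 0.0114]}, {"hand": 0, "translation": [-0.0064, -0.0353, 0.0001], "dr": [-0.0, -0.0001, 0.0114]}, {"hand": 0, "translation": [-0.0068, -0.0353, 0.0001], "dr": [-0.0, -0.0001, 0.0114]}]
```

View pics/g1.png

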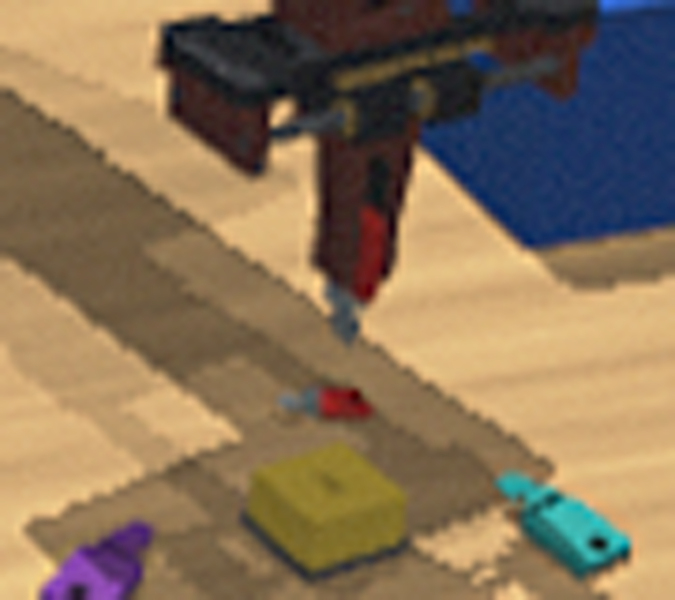

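The key hangs upright in the fingers with its blade tip at crop (347,335), which is image (329,159). Next I compare that with the prediction.

```bash
python3 - <<'E'
from h import *
z=np.load("g1.npz");p,d=z['p'].astype(int),z['d'];W=cloud("scene",d)
print("pred tip",proj("scene",[.4544,.2157,.105]),"pred shoulder", proj("scene",[.4544,.2157,.1295]))
m=(p[...,0]>110)&(p[...,1]<60)&(p[...,2]<60)&(W[...,2]>.1)&(abs(W[...,1]-.215)<.04)&(abs(W[...,0]-.455)<.05)
q=W[m];r=q[:,:2]-[.4544,.2157];t=np.radians(9);X=np.array([np.cos(t),np.sin(t)]);Y=np.array([-X[1],X[0]])
print(len(q),"x end",np.percentile(r@X,[10,50,90]).round(4),"y",np.percentile(r@Y,[0,10,50,90,100]).round(4),"z",np.percentile(q[:,2],[0,100]).round(3))
v,u=np.nonzero(m);print("red px",u.min(),u.max(),v.min(),v.max(),u.mean(),v.mean())
for x in(.017,): print("pred face px",proj("scene",[[*( np.array([.4544,.2157])+x*X+y*Y),zz] for y in(-.005,.005) for zz in(.132,.172)]).round(1).tolist())
print("low red",[(v_,u[v==v_].min(),u[v==v_].max()) for v_ in np.unique(v)])
E
```

```text
pred tip [328.33095086 158.71500784] pred shoulder [329.08714177 152.26368492]
8 x end [0.0112 0.0143 0.0163] y [-0.0043 -0.0034 -0.0001  0.0023  0.0029] z [0.142 0.172]
red px 332 333 142 151 332.625 145.0
pred face px [[330.9, 154.3], [332.2, 143.4], [333.5, 153.6], [334.8, 142.7]]
low red [(np.int64(142), np.int64(332), np.int64(332)), (np.int64(143), np.int64(332), np.int64(333)), (np.int64(144), np.int64(332), np.int64(333)), (np.int64(146), np.int64(333), np.int64(333)), (np.int64(147), np.int64(333), np.int64(333)), (np.int64(151), np.int64(333), np.int64(333))]
```

Emit:
jog_arm(commands=[{"hand": 255,"translation": [-0.004,-0.0355,0],"dr": [0,0,0.0114]},{"hand": 255,"translation": [-0.0044,-0.0355,0],"dr": [0,0,0.0114]},{"hand": 255,"translation": [-0.0049,-0.0355,0],"dr": [0,0,0.0114]},{"hand": 255,"translation": [-0.0053,-0.0354,0],"dr": [0,0,0.0114]},{"hand": 255,"translation": [-0.0057,-0.0354,0],"dr": [0,0,0.0114]},{"hand": 255,"translation": [-0.0061,-0.0353,0],"dr": [0,0,0.0114]},{"hand": 255,"translation": [-0.0065,-0.0352,0],"dr": [0,0,0.0114]},{"hand": 255,"translation": [-0.007,-0.0352,0],"dr": [0,0,0.0114]}])

```text
t: 16.95
eef_pos: [0.5307, -0.061, 0.1224]
ee_rot: [[-0.998, -0.066, -0.002], [-0.066, 0.998, 0.001], [0.002, 0.001, -1.0]]
force: [0.4, 1.0, 0.4]
opening: 0.0097
```

Emit:
jog_arm(commands=[{"hand": 255,"translation": [0,0,0],"dr": [0,0,0]},{"hand": 255,"translation": [0,0,0],"dr": [0,0,0]},{"hand": 255,"translation": [0,0,0],"dr": [0,0,0]},{"hand": 255,"translation": [0,0,0],"dr": [0,0,0]}])

```text
t: 17.45
eef_pos: [0.5311, -0.0592, 0.1236]
ee_rot: [[-0.998, -0.067, -0.0], [-0.067, 0.998, 0.0], [0.0, 0.0, -1.0]]
force: [-0.3, 0.0, -0.5]
opening: 0.0096
```

```bash
python3 - <<'E'
from h import *
st()
o=bot.get_obs();e=np.array(o['eef_pos'])
print("pred tip",proj("scene",e+[0,0,-.0186]),"keyhole scene px",proj("scene",[.531,-.0605,.069]))
p,d=bot.capture("scene");W=cloud("scene",d)
np.savez("i1.npz",p=p,d=d)
cv2.imwrite("pics/i1.png",cv2.resize(cv2.cvtColor(p[150:225,215:305],cv2.COLOR_RGB2BGR),(720,600),interpolation=cv2.INTER_CUBIC))
plan((.531,-.0605,.091),93.8,2,255)
E
```

```text
t 17.45 p [ 0.5311 -0.0592  0.1236] yaw 93.86 tilt [-0.0005  0.0003] F [-0.3  0.  -0.5] M [ 0.1  -0.13  0.02] open 0.0096
pred tip [255.6729992  185.86568594] keyhole scene px [255.30398711 195.60217921]
per row mm 16.339150284676062 deg 0.03039229274172706
[{"hand": 255, "translation": [0.0001, -0.0006, 0.0163], "dr": [0.0001, -0.0001, 0.0005]}, {"hand": 255, "translation": [0.0001, -0.0006, 0.0163], "dr": [0.0001, -0.0001, 0.0005]}]
```

View pics/i1.png

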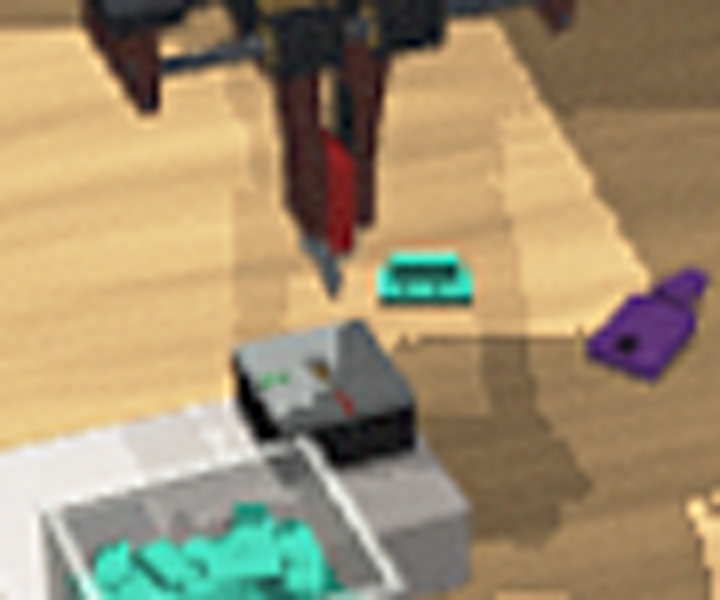

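Emit:
jog_arm(commands=[{"hand": 255,"translation": [0,-0.0028,0.01],"dr": [0,0,0]},{"hand": 255,"translation": [0,0,0.014],"dr": [0,0,0]},{"hand": 255,"translation": [0,0,0.007],"dr": [0,0,0]},{"hand": 255,"translation": [0,0,0.002],"dr": [0,0,0]},{"hand": 255,"translation": [0,0,0.002],"dr": [0,0,0]},{"hand": 255,"translation": [0,0,0.002],"dr": [0,0,0]},{"hand": 255,"translation": [0,0,0],"dr": [0,0,0]}], grip_force=50)

```text
t: 18.38
eef_pos: [0.5317, -0.0629, 0.0867]
ee_rot: [[-0.998, -0.066, 0.0], [-0.066, 0.998, 0.0], [-0.0, 0.0, -1.0]]
force: [-0.0, -0.3, -0.5]
opening: 0.0095
```

```bash
python3 -c "
from h import *
st()"
```

```text
t 18.38 p [ 0.5317 -0.0629  0.0867] yaw 93.79 tilt [0.0001 0.0001] F [-0.  -0.3 -0.5] M [ 0.06 -0.12 -0.06] open 0.0095
```

Tip is about at the mouth; continuing slowly.

Emit:
jog_arm(commands=[{"hand": 255,"translation": [0,0,0.0015],"dr": [0,0,0]},{"hand": 255,"translation": [0,0,0.0015],"dr": [0,0,0]},{"hand": 255,"translation": [0,0,0.0015],"dr": [0,0,0]},{"hand": 255,"translation": [0,0,0],"dr": [0,0,0]}])

```text
t: 18.88
eef_pos: [0.5315, -0.0628, 0.082]
ee_rot: [[-0.998, -0.066, -0.0], [-0.066, 0.998, 0.0], [0.0, 0.0, -1.0]]
force: [0.2, -0.4, -0.4]
opening: 0.0097
```

Emit:
jog_arm(commands=[{"hand": 255,"translation": [0,0,0.0015],"dr": [0,0,0]},{"hand": 255,"translation": [0,0,0.0015],"dr": [0,0,0]},{"hand": 255,"translation": [0,0,0],"dr": [0,0,0]},{"hand": 255,"translation": [0,0,0],"dr": [0,0,0]}])

```text
t: 19.38
eef_pos: [0.5318, -0.0624, 0.0793]
ee_rot: [[-0.998, -0.066, 0.0], [-0.066, 0.998, 0.001], [-0.0, 0.001, -1.0]]
force: [0.1, 3.9, 3.1]
opening: 0.0102
```

```bash
python3 -c "
from h import *
st()"
```

```text
t 19.38 p [ 0.5318 -0.0624  0.0793] yaw 93.78 tilt [0.0004 0.0007] F [0.1 3.9 3.1] M [ 0.84 -0.12 -0.01] open 0.0102
```

Emit:
jog_arm(commands=[{"hand": 255,"translation": [0,0.001,0],"dr": [0,0,0]},{"hand": 255,"translation": [0,0,0.0015],"dr": [0,0,0]},{"hand": 255,"translation": [0,0,0],"dr": [0,0,0]},{"hand": 255,"translation": [0,0,0],"dr": [0,0,0]}])

```text
t: 19.88
eef_pos: [0.532, -0.062, 0.0787]
ee_rot: [[-0.998, -0.066, 0.001], [-0.066, 0.998, -0.0], [-0.001, -0.0, -1.0]]
force: [-1.8, 2.5, 13.2]
opening: 0.0097
```

```bash
python3 -c "
from h import *
st()"
```

```text
t 19.88 p [ 0.532  -0.062   0.0787] yaw 93.8 tilt [ 0.0011 -0.0003] F [-1.8  2.5 13.2] M [0.61 0.28 0.02] open 0.0097
```

Emit:
jog_arm(commands=[{"hand": 255,"translation": [0.0003,0.0006,0],"dr": [0,0,0.05]},{"hand": 255,"translation": [0,0,0.001],"dr": [0,0,-0.1]},{"hand": 255,"translation": [0,0,0],"dr": [0,0,0.1]},{"hand": 255,"translation": [0,0,0.001],"dr": [0,0,-0.1]},{"hand": 255,"translation": [0,0,0],"dr": [0,0,0.1]},{"hand": 255,"translation": [0,0,0],"dr": [0,0,-0.05]}])

```text
t: 20.62
eef_pos: [0.5308, -0.0615, 0.0759]
ee_rot: [[-0.998, -0.066, -0.001], [-0.066, 0.998, -0.0], [0.001, -0.0, -1.0]]
force: [-1.0, 1.8, 5.0]
opening: 0.0096
```

```bash
python3 -c "
from h import *
st()"
```

```text
t 20.62 p [ 0.5308 -0.0615  0.0759] yaw 93.81 tilt [-0.0006 -0.0005] F [-1.   1.8  5. ] M [ 0.29  0.22 -0.04] open 0.0096
```

Emit:
jog_arm(commands=[{"hand": 255,"translation": [0,0.0004,0.0008],"dr": [0,0,0.05]},{"hand": 255,"translation": [0,0,0.0008],"dr": [0,0,-0.1]},{"hand": 255,"translation": [0,0,0.0006],"dr": [0,0,0.1]},{"hand": 255,"translation": [0,0,0.0006],"dr": [0,0,-0.1]},{"hand": 255,"translation": [0,0,0.0006],"dr": [0,0,0.1]},{"hand": 255,"translation": [0,0,0.0006],"dr": [0,0,-0.1]},{"hand": 255,"translation": [0,0,0],"dr": [0,0,0.05]}])

```text
t: 21.5
eef_pos: [0.5307, -0.0613, 0.0724]
ee_rot: [[-0.998, -0.067, -0.001], [-0.067, 0.998, -0.001], [0.001, -0.001, -1.0]]
force: [-3.6, 1.0, 12.0]
opening: 0.0097
```

```bash
python3 -c "
from h import *
st()"
```

```text
t 21.5 p [ 0.5307 -0.0613  0.0724] yaw 93.82 tilt [-0.0007 -0.0008] F [-3.6  1.  12. ] M [0.1  0.61 0.09] open 0.0097
```

Emit:
jog_arm(commands=[{"hand": 255,"translation": [0.0005,0.0002,0.0006],"dr": [0,0,0.05]},{"hand": 255,"translation": [0,0,0.0006],"dr": [0,0,-0.1]},{"hand": 255,"translation": [0,0,0.0006],"dr": [0,0,0.1]},{"hand": 255,"translation": [0,0,0.0006],"dr": [0,0,-0.1]},{"hand": 255,"translation": [0,0,0.0006],"dr": [0,0,0.1]},{"hand": 255,"translation": [0,0,0.0006],"dr": [0,0,-0.1]},{"hand": 255,"translation": [0,0,0],"dr": [0,0,0.05]}])

```text
t: 22.38
eef_pos: [0.5306, -0.0614, 0.0688]
ee_rot: [[-0.998, -0.067, 0.0], [-0.067, 0.998, -0.001], [-0.0, -0.001, -1.0]]
force: [-2.1, 0.6, 9.0]
opening: 0.0097
```

```bash
python3 -c "
from h import *
st()"
```

```text
t 22.38 p [ 0.5306 -0.0614  0.0688] yaw 93.82 tilt [ 0.0002 -0.0013] F [-2.1  0.6  9. ] M [ 0.12  0.35 -0.01] open 0.0097
```

Emit:
jog_arm(commands=[{"hand": 255,"translation": [0.0003,0,0.0006],"dr": [0,0,0.05]},{"hand": 255,"translation": [0,0,0.0006],"dr": [0,0,-0.1]},{"hand": 255,"translation": [0,0,0.0006],"dr": [0,0,0.1]},{"hand": 255,"translation": [0,0,0.0006],"dr": [0,0,-0.1]},{"hand": 255,"translation": [0,0,0.0006],"dr": [0,0,0.1]},{"hand": 255,"translation": [0,0,0.0004],"dr": [0,0,-0.1]},{"hand": 255,"translation": [0,0,0],"dr": [0,0,0.05]}])

```text
t: 23.25
eef_pos: [0.5306, -0.0615, 0.0655]
ee_rot: [[-0.998, -0.067, 0.0], [-0.067, 0.998, -0.001], [-0.0, -0.001, -1.0]]
force: [-1.6, -0.8, 10.0]
opening: 0.0095
```

```bash
python3 -c "
from h import *
st()"
```

```text
t 23.25 p [ 0.5306 -0.0615  0.0655] yaw 93.83 tilt [ 0.0005 -0.0013] F [-1.6 -0.8 10. ] M [0.04 0.2  0.07] open 0.0095
```

Emit:
jog_arm(commands=[{"hand": 255,"translation": [0,0,0.0006],"dr": [0,0,0.05]},{"hand": 255,"translation": [0,0,0.0006],"dr": [0,0,-0.1]},{"hand": 255,"translation": [0,0,0.0006],"dr": [0,0,0.1]},{"hand": 255,"translation": [0,0,0],"dr": [0,0,-0.05]},{"hand": 255,"translation": [0,0,0],"dr": [0,0,0]}])

```text
t: 23.88
eef_pos: [0.5307, -0.0615, 0.0654]
ee_rot: [[-0.998, -0.067, 0.001], [-0.067, 0.998, -0.001], [-0.001, -0.002, -1.0]]
force: [-7.0, 0.3, 28.5]
opening: 0.01
```

```bash
python3 -c "
from h import *
st()"
```

```text
t 23.88 p [ 0.5307 -0.0615  0.0654] yaw 93.85 tilt [ 0.0013 -0.0014] F [-7.   0.3 28.5] M [ 0.16  1.24 -0.07] open 0.01
```

Emit:
jog_arm(commands=[{"hand": 255,"translation": [0.0004,0,-0.001],"dr": [0,0,0]},{"hand": 255,"translation": [0,0,0],"dr": [0,0,0.08]},{"hand": 255,"translation": [0,0,0],"dr": [0,0,0.08]},{"hand": 255,"translation": [0,0,0],"dr": [0,0,0.08]},{"hand": 255,"translation": [0,0,0],"dr": [0,0,0.08]},{"hand": 255,"translation": [0,0,0],"dr": [0,0,0]}])

```text
t: 24.62
eef_pos: [0.5304, -0.0619, 0.0655]
ee_rot: [[-0.968, 0.251, 0.001], [0.251, 0.968, -0.002], [-0.002, -0.002, -1.0]]
force: [-4.3, -1.0, 18.2]
opening: 0.0101
```

```bash
python3 -c "
from h import *
st()"
```

```text
t 24.62 p [ 0.5304 -0.0619  0.0655] yaw 75.45 tilt [ 0.0012 -0.0019] F [-4.3 -1.  18.2] M [-0.17  0.71 -0.04] open 0.0101
```

Emit:
jog_arm(commands=[{"hand": 255,"translation": [0.0003,0,0],"dr": [0,0,0.1]},{"hand": 255,"translation": [0,0,0],"dr": [0,0,0.1]},{"hand": 255,"translation": [0,0,0],"dr": [0,0,0.1]},{"hand": 255,"translation": [0,0,0],"dr": [0,0,0.1]},{"hand": 255,"translation": [0,0,0],"dr": [0,0,0.1]},{"hand": 255,"translation": [0,0,0],"dr": [0,0,0.1]},{"hand": 255,"translation": [0,0,0],"dr": [0,0,0]}])

```text
t: 25.5
eef_pos: [0.53, -0.0624, 0.0655]
ee_rot: [[-0.657, 0.754, 0.001], [0.754, 0.657, -0.003], [-0.003, -0.001, -1.0]]
force: [-4.3, -3.3, 18.1]
opening: 0.0098
```

```bash
python3 -c "
from h import *
st()"
```

```text
t 25.5 p [ 0.53   -0.0624  0.0655] yaw 41.09 tilt [ 0.0009 -0.0029] F [-4.3 -3.3 18.1] M [-0.67  0.91 -0.02] open 0.0098
```

Emit:
jog_arm(commands=[{"hand": 255,"translation": [0,-0.0004,0],"dr": [0,0,0.1]},{"hand": 255,"translation": [0,0,0],"dr": [0,0,0.1]},{"hand": 255,"translation": [0,0,0],"dr": [0,0,0.1]},{"hand": 255,"translation": [0,0,0],"dr": [0,0,0.1]},{"hand": 255,"translation": [0,0,0],"dr": [0,0,0.1]},{"hand": 255,"translation": [0,0,0],"dr": [0,0,0.08]},{"hand": 255,"translation": [0,0,0],"dr": [0,0,0]},{"hand": 255,"translation": [0,0,0],"dr": [0,0,0]}])

```text
t: 26.5
eef_pos: [0.5293, -0.0626, 0.0655]
ee_rot: [[-0.138, 0.99, 0.0], [0.99, 0.138, -0.003], [-0.003, -0.0, -1.0]]
force: [-6.2, -3.4, 18.9]
opening: 0.0099
```

```bash
python3 -c "
from h import *
st()"
```

```text
t 26.5 p [ 0.5293 -0.0626  0.0655] yaw 7.92 tilt [ 0.0002 -0.0029] F [-6.2 -3.4 18.9] M [-0.69  1.11 -0.02] open 0.0099
```

Emit:
jog_arm(commands=[{"hand": 255,"translation": [0,-0.0004,0],"dr": [0,0,0.06]},{"hand": 255,"translation": [0,0,0],"dr": [0,0,0.06]},{"hand": 255,"translation": [0,0,0],"dr": [0,0,0]},{"hand": 255,"translation": [0,0,0],"dr": [0,0,0]}])

```text
t: 27.0
eef_pos: [0.5291, -0.0626, 0.0655]
ee_rot: [[-0.018, 1.0, 0.001], [1.0, 0.018, -0.003], [-0.003, 0.001, -1.0]]
force: [-5.4, -2.7, 17.9]
opening: 0.0097
```

```bash
python3 -c "
from h import *
st();bot.capture('scene');st()
p,d=bot.capture('scene')
cv2.imwrite('pics/f1.png',cv2.resize(cv2.cvtColor(p[150:225,215:305],cv2.COLOR_RGB2BGR),(720,600),interpolation=cv2.INTER_CUBIC))"
```

```text
t 27.0 p [ 0.5291 -0.0626  0.0655] yaw 1.05 tilt [ 0.0006 -0.0028] F [-5.4 -2.7 17.9] M [-0.68  0.97 -0.03] open 0.0097
t 27.05 p [ 0.5291 -0.0627  0.0655] yaw 1.04 tilt [ 0.0006 -0.0028] F [-4.7 -3.9 18.7] M [-0.66  1.01  0.07] open 0.0099
```

View pics/f1.png

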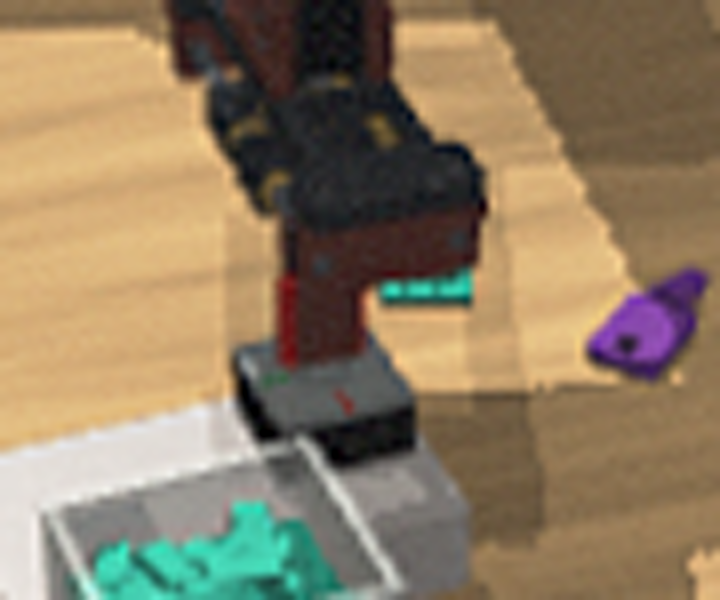

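Emit:
jog_arm(commands=[{"hand": 255,"translation": [0,0,0],"dr": [0,0,0.04]},{"hand": 255,"translation": [0,0,0],"dr": [0,0,0.04]},{"hand": 255,"translation": [0,0,0],"dr": [0,0,0]},{"hand": 255,"translation": [0,0,0],"dr": [0,0,0]},{"hand": 255,"translation": [0,0,0],"dr": [0,0,0]}])

```text
t: 27.72
eef_pos: [0.529, -0.0626, 0.0655]
ee_rot: [[0.062, 0.998, 0.0], [0.998, -0.062, -0.003], [-0.003, 0.001, -1.0]]
force: [-5.1, -2.9, 18.6]
opening: 0.0099
```

```bash
python3 -c "
from h import *
st()
for _ in range(4): bot.capture('scene');st()
W=cloud('scene',bot.capture('scene')[1])
for l in('gate_knob',):
  for r in bot.outline_of(l,'scene')[:1]: print(r['conf'],r['rect'],np.median(W[r['mask']],0))"
```

```text
t 27.73 p [ 0.529  -0.0626  0.0655] yaw -3.53 tilt [ 0.0004 -0.0028] F [-5.1 -2.9 18.6] M [-0.59  0.97  0.1 ] open 0.0099
t 27.77 p [ 0.529  -0.0626  0.0655] yaw -3.53 tilt [ 0.0004 -0.0028] F [-5.5 -3.7 18.5] M [-0.54  0.97  0.16] open 0.01
t 27.82 p [ 0.5291 -0.0626  0.0655] yaw -3.53 tilt [ 0.0004 -0.0027] F [-5.1 -3.8 19.5] M [-0.55  1.01  0.2 ] open 0.0099
t 27.88 p [ 0.5291 -0.0626  0.0655] yaw -3.53 tilt [ 0.0005 -0.0028] F [-5.5 -2.6 19.3] M [-0.54  1.01  0.11] open 0.0098
t 27.93 p [ 0.529  -0.0626  0.0655] yaw -3.53 tilt [ 0.0004 -0.0028] F [-6.  -2.8 18.9] M [-0.55  0.98  0.09] open 0.0096
```

Emit:
jog_arm(commands=[{"hand": 255,"translation": [0,0,0],"dr": [0,0,0.05]},{"hand": 255,"translation": [0,0,0],"dr": [0,0,0]},{"hand": 255,"translation": [0,0,0],"dr": [0,0,0]},{"hand": 255,"translation": [0,0,0],"dr": [0,0,0]}])

```text
t: 28.52
eef_pos: [0.5291, -0.0625, 0.0655]
ee_rot: [[0.111, 0.994, 0.0], [0.994, -0.111, -0.003], [-0.003, 0.001, -1.0]]
force: [-5.6, -2.5, 19.3]
opening: 0.0091
```

```bash
python3 -c "
from h import *
for _ in range(5): bot.capture('scene');st()
W=cloud('scene',bot.capture('scene')[1])
for l in('gate_knob','key'):
  for r in bot.outline_of(l,'scene')[:2]: print(l,r['conf'],r['rect'],np.median(W[r['mask']],0))"
```

```text
t 28.57 p [ 0.5291 -0.0626  0.0655] yaw -6.38 tilt [ 0.0005 -0.0028] F [-5.6 -3.5 19. ] M [-0.55  1.05  0.24] open 0.0099
t 28.62 p [ 0.529  -0.0625  0.0655] yaw -6.37 tilt [ 0.0004 -0.0027] F [-5.8 -2.7 18.9] M [-0.59  1.    0.31] open 0.0098
t 28.68 p [ 0.529  -0.0625  0.0655] yaw -6.38 tilt [ 0.0004 -0.0027] F [-5.2 -2.2 19.6] M [-0.56  0.94  0.27] open 0.0095
t 28.73 p [ 0.5291 -0.0626  0.0655] yaw -6.38 tilt [ 0.0005 -0.0028] F [-5.6 -2.7 19.3] M [-0.51  0.99  0.31] open 0.0099
t 28.77 p [ 0.5291 -0.0626  0.0655] yaw -6.38 tilt [ 0.0004 -0.0027] F [-5.9 -3.6 18.3] M [-0.51  1.    0.26] open 0.0097
gate_knob 0.65 [201.1, 226.3, 22.5, 9.2] [ 0.56344242 -0.24856887  0.03514537]
key 0.71 [200.8, 225.8, 20.5, 10.5] [ 0.56446941 -0.24649405  0.03524981]
key 0.62 [356.5, 183.8, 18.6, 15.7] [0.49455136 0.31114265 0.01061143]
```

```bash
python3 -c "
from h import *
bot.finish_job();st()"
```

```text
the job is handed in; nothing more can be done
the job is handed in; nothing more can be done
```

The job is handed in at about 29 s of the 64 s allowed. The gate knob was pulled out and pushed home, and the red key is in the switch, turned to its stop and still held. `finish_job` reports no verdict, so everything below is my own measurement.

- **Gate:** I pulled the knob 40 mm out to its end and pushed it back until it pressed on the stop at its starting position. The last camera check still put it home.
- **Key in the switch:** I took the key from the yellow block and worked it past the pins with small twists. It stopped hard 22 mm in: the push rose from 10 to 28 N with no further travel.
- **Turn:** I turned it clockwise about 100° in the gripper. The resisting torque at the end was about 0.28 N m, above the spring's 0.1, so it is against the stop. At hand-in the 50 N grip setting was still on, with about 19 N of push and nothing moving.

**Checks that disagreed or fell short:**
- The fingertips sat about 34 mm higher than the reported tool position, so my first close on the knob passed over it. I corrected for this from the depth images.
- I could not read the cylinder angle or shoulder gap directly; both are inferred from pose, force and torque.
- In the last check the image network did not report the held key; its two "key" hits were the gate knob and a look-alike.
- I did not measure the pot, tray and clip at the end, but nothing was driven into them.

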